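# Reset the carving unit behind its push-latch cover

### The arm

A 7-joint arm with a two-finger parallel gripper is mounted at the origin on the work surface. World frame = base frame: x ahead of the robot, y to its left, z up, the work surface at z = 0. Lengths are in m, angles in rad, forces in N, time in s.
With the tool pointing down it reaches from about 0.425 to 0.925 m from the base axis. Payload 6.8 kg.
Tool frame: the origin (TCP) lies at the centre of the arm's flange, where the gripper is bolted on; the fingertips stand 173 mm ahead of it and the grasp point (between the pads) lies 155 mm ahead of it; z points along the fingers, y is the direction in which the jaws open and shut (so a half turn about z gives the same grasp; the last joint's range is limited). The gripper opens to 85 mm and grips with 20 to 120 N. Pads are 22 mm wide; open, the fingers measure 114 mm over their backs; the gripper's body (76 mm by 85 mm) begins 54 mm behind the grasp point. The pads swing forward as they close: fully open they stand 13 mm farther back than shut.
Start: joints at [1.051, 0.477, 0.022, 1.555, -0.011, 1.109, -0.083], TCP at [0.27, -0.619, 0.405] pointing down, gripper open.
Joint ranges: [-2.96, 2.96], [-0.34, 2.1], [-1.41, 1.46], [0.24, 2.44], [-1.37, 4.51], [0.17, 1.92], [-2.96, 2.96]. Speed limits (rad/s): [2.39, 2.39, 3.14, 3.14, 3.14, 3.14, 3.14].

### API

Orientations are given as a rotation vector (axis times angle).
In Python, from bench import readout, grab_frame, camera_model, r gives the robot as it stands.
- The arm moves only by the tool apply_moves, never from a script. Its argument "deltas" is a list of rows, each an object with "xyz": the shift along the world's x, y, z in m, a list of three; "turn": the turn about the world's z in rad. In form: [{"xyz": [dx, dy, dz], "turn": turn}, ...]. A call has 1 to 12 rows; each row shifts and turns the commanded pose from where the row before left it; what a row does not reach is not made up. A row lasts 1/12 s, in which the tool goes at most 41.7 mm and 7.16 degrees, less where a joint would pass 70% of its speed; a pose out of reach is approached as far as the arm can. A call with a gripper value outside its range is refused whole. "claw" is the gripper's target within -1 to 1 (shut at 1, half-way at 0, fully open at -1), set as the call begins (left out, the last holds). The fingers move at their own pace and stop on an object; "squeeze" is the grip in N (left out, the last holds). Time passes only in rows, so rows that do not move let the fingers close. It gives the time, the measured TCP pose, the force and the opening at its end, in the units of the state.
- readout.get_obs(): the state, without advancing time (a new reading comes with each control period).
- grab_frame(name): name is "scene" or "top" or "wrist"; returns the picture (420x560x3 uint8, red, green, blue); there is no depth.
- camera_model(name): a dict with "intrinsics" (3x3 intrinsics, pixels), "R" (3x3) and "t" (3): a world point X has camera coordinates R X + t. Camera axes: x right, y down, z forward; pixel columns grow to the right and rows downward; lengths in m; the calibration is good to about 2 mm. A picture is of the moment at which its call begins: read the wrist's pose just before it. camera_model takes no time and is no camera call; for the wrist camera it gives the pose at the moment of the call.
- r.hand_in(): hands the job in, once; it reports no verdict.
The state is a dict: "clock": time; "joints": joint angles; "qvel": joint speeds; "tau": joint torques, N m; "tcp_pos": TCP position; "orientation": TCP orientation; "contact_force": force on the tool from outside, world axes, zero at the start; "moment": the same for the moment, N m; "grip_width": finger opening in m.
Only numpy, scipy, OpenCV 4.12 (cv2) and the standard library are available. Lean on these libraries where they do the work, as an engineer would, in place of code of your own. Each camera call takes 0.05 s, during which the arm holds its last target.

### The job

The carving handpiece's power unit has tripped. Press the blue cover on its top so that it pops open, press the red reset button under it all the way down and let it come back up, then push the cover shut and press it in until it latches. Use fingertip pushes only: grip and lift nothing, and leave the tin, bowl, jar and screwdriver where they are.

Things in the scene. Friction and masses are not known exactly. Their poses are not given: they have to be found in the camera images.
- unit: Fixed dark grey metal power unit, 170 (x) x 230 (y) x 70 mm high, casing top at 70 mm. Origin: centre of its underside, on the bench; x points to its back, y to its left, z up. The blue cover lies on the right (-y) half of its top over an opening in the casing. The top left of the cover is flat, with vent slots, and carries the tin.
- unit_top (a point): Centre of the casing's top face, 70 mm above the unit's origin, same axes.
- cover (a joint): Cover's opening angle, rad. 0: shut, latched; pressed in, it stops at -0.14 (free edge 8 mm lower, still above the casing). Push-push latch: from shut, press beyond -0.11, then draw back: a spring swings it open to 1.26 (72 deg; can be bent to 1.45). To shut, push its outer face over and down past 0, beyond -0.07, then draw back: it rises to 0 and stays. Bringing it only to 0 does not latch it.
- cover_hinge (a point): Middle of the hinge line, which runs along the unit's x at (0, -21, 72) mm in the unit's frame. This frame turns with the cover: the cover reaches 56 mm along -y from it, outer face towards +z, 14 mm above the line. The spring takes 2 N at the free edge when shut, less when open; at the stop the force rises steeply, so 6 N there is enough. Stay 0.3 s at the stop, withdraw at 30 to 100 mm/s.
- cover_press (a point): Middle of the white strip on the blue cover's outer face, 9 mm from the free edge, 47 mm from the hinge line: the place to press. z points out of the face. The cover is a shallow cap, 92 mm along the hinge by 56 mm, 14 mm high. Shut, the free edge faces the unit's right (-y) and the outer face is 86 mm above the bench. Any later press on a shut cover opens it again.
- reset_top (a point): Centre of the top of the round red reset button, 26 mm across, in the opening under the cover; z along the push axis (up), 73 mm above the bench. It lies 18 mm in front (-x) of the cover's middle and 39 mm from the hinge line. The opening is 100 x 64 mm; a black latch housing, just below the casing's top, fills its back right corner.
- reset (a joint): Travel of the reset button, m: 0 up, 0.005 fully down (4 N). It springs back.
- tin: Loose round brass tin, 38 mm across, 16 mm high, standing on the left part of the unit's top. Origin: centre of underside. Leave alone.
- bowl: Loose white ceramic bowl, 100 mm across, 45 mm high, to the right of the unit on the bench. Origin: centre of underside. Leave alone.
- jar: Loose amber jar with black lid, 52 mm across, 75 mm high, to the left of the unit on the bench. Origin: centre of underside. Leave alone.
- driver: Loose screwdriver lying on the bench to the left of the jar, roughly along the unit's x. Origin: underside below its middle; x towards its tip. Leave alone.

How it is judged:
On the way, in this order (a step that is already met when the one before it is completed fails the run):
1. the shut cover is pressed in with a finger (value of joint cover below -0.06 rad and contact force between the fingers and unit above 0.3 N), for 0.05 s.
2. the cover has popped open (value of joint cover above 1 rad), for 0.2 s.
3. the reset button is pressed fully down, under the open cover (value of joint reset above 0.0042 m and value of joint cover above 0.7 rad), for 0.05 s.
4. the button has come back up (value of joint reset below 0.0015 m), for 0.05 s.
5. the cover is pressed in (value of joint cover below -0.02 rad and contact force between the fingers and unit above 0.3 N), for 0.05 s.
At the end, for the whole second after the job is handed in: The cover is shut and latched on its own (within 0.05 rad of shut, at rest), the reset button is up, and the bystanders have not been moved (value of joint cover between -0.05 and 0.05 rad and velocity of joint cover below 0.1 rad/s and value of joint reset below 0.0015 m); the robot touches nothing.
It fails at once if the tin is moved more than 15 mm or lifted (distance of tin from where it was at the start of the episode above 0.015 m).
It fails at once if the bowl is moved more than 15 mm or lifted (distance of bowl from where it was at the start of the episode above 0.015 m).
It fails at once if the jar is moved more than 15 mm or lifted (distance of jar from where it was at the start of the episode above 0.015 m).
It fails at once if the screwdriver is moved more than 15 mm or lifted (distance of driver from where it was at the start of the episode above 0.015 m).
It also fails if it takes over 54 s, if anything falls off the work surface, if the arm or the gripper's body presses on something with over 40 N, if the wrist force passes 120 N, or if a joint passes its speed limit or range.

## Working session

There is one attempt and no reset: what is moved stays moved. The work goes in short steps, Python scripts to look and compute and a tool call to move; the robot and the scene stay as the last step left them, time stands still between calls to the robot, and variables do not carry over. Pictures are saved under pics/ and viewed, and the job is handed in when it is done.

Besides the shell and the picture viewer there is one more tool, called after "Emit:" as name([rows], argument=value, ...), one row to a line, values as JSON. apply_moves: Moves the arm, as the interface text tells. Its arguments: {"type":"object","properties":{"deltas":{"type":"array"},"claw":{"type":"number"},"squeeze":{"type":"number"}},"required":["deltas"]}

```bash
mkdir -p pics; ls; python3 - <<'E'
from bench import readout, grab_frame, camera_model, r
import cv2,numpy as np
print(readout.get_obs())
for n in ("scene","top","wrist"):
    m=camera_model(n);print(n,np.round(m["intrinsics"],1).tolist(),np.round(m["R"],3).tolist(),np.round(m["t"],3))
    f=grab_frame(n);cv2.imwrite(f"pics/{n}0.png",f[:,:,::-1])
E
```

```text
pics
{'clock': 0.0, 'joints': array([ 1.05089452,  0.47780359,  0.02235491,  1.55646775, -0.011496  ,
        1.10931938, -0.0831133 ]), 'qvel': array([ 0.00014024, -0.0008194 ,  0.00176037, -0.00177157, -0.00090494,
        0.00019959, -0.00092908]), 'tau': array([-4.43015342e-04, -5.96454656e+01,  1.60733387e+00, -2.81195068e+01,
        1.22823397e-02,  9.28371563e-03,  1.63895811e-05]), 'tcp_pos': array([ 0.27006151, -0.61831044,  0.40371651]), 'orientation': array([-3.07347879e+00, -6.41923644e-01,  8.28922536e-04]), 'contact_force': array([0.53424619, 0.55273953, 0.79259149]), 'moment': array([-0.00960495, -0.00600918,  0.01950003]), 'grip_width': 0.08515703803515569}
scene [[417.3, 0.0, 275.9], [0.0, 417.3, 209.5], [0.0, 0.0, 1.0]] [[0.28, 0.96, -0.011], [0.735, -0.222, -0.641], [-0.617, 0.172, -0.768]] [-0.234 -0.323  1.273]
top [[388.4, 0.0, 281.8], [0.0, 388.4, 207.1], [0.0, 0.0, 1.0]] [[-0.021, -1.0, -0.009], [-0.99, 0.022, -0.139], [0.139, 0.006, -0.99]] [0.111 0.582 0.988]
wrist [[346.9, 0.0, 279.4], [0.0, 346.9, 211.1], [0.0, 0.0, 1.0]] [[0.401, -0.916, 0.0], [-0.867, -0.379, 0.325], [-0.298, -0.13, -0.946]] [-0.675 -0.042  0.381]
```

View pics/scene0.png

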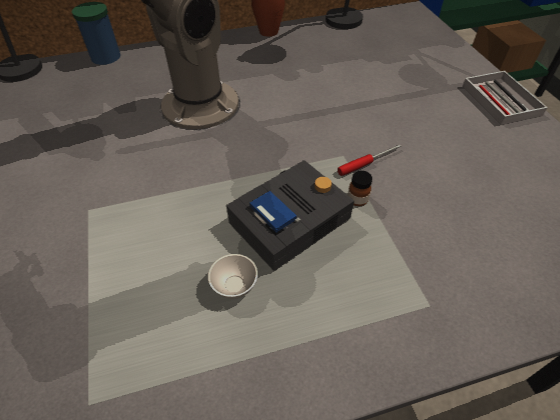

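View pics/top0.png

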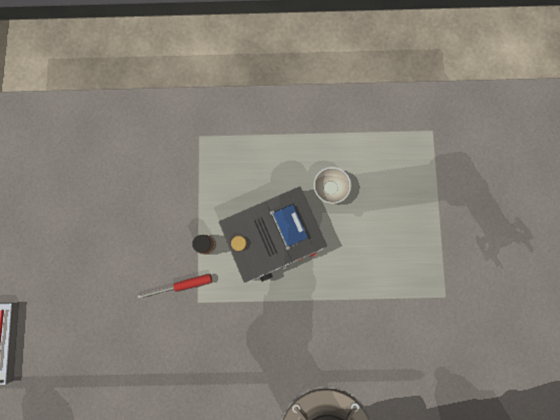

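View pics/wrist0.png

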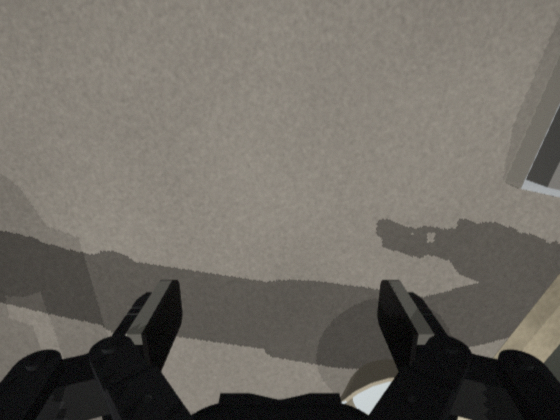

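The top view shows the unit near (272,235), its blue cover with white strip at (291,226), the tin at (238,243), the bowl at (332,186), the jar at (202,244) and the screwdriver at (190,284). Next I'll measure these.

```bash
cat > h.py <<'E'
import cv2,numpy as np
from bench import readout, grab_frame, camera_model, r
def ray(m,uv,z):
    K,R,t=np.array(m["intrinsics"]),np.array(m["R"]),np.array(m["t"])
    d=R.T@np.linalg.inv(K)@np.array([uv[0],uv[1],1.]); c=-R.T@t
    return c+d*(z-c[2])/d[2]
def proj(m,X):
    K,R,t=np.array(m["intrinsics"]),np.array(m["R"]),np.array(m["t"])
    p=K@(R@np.array(X)+t); return p[:2]/p[2]
def big(mask):
    cs,_=cv2.findContours(mask.astype(np.uint8),cv2.RETR_EXTERNAL,cv2.CHAIN_APPROX_NONE)
    return max(cs,key=cv2.contourArea)
E
python3 - <<'E'
from h import *
for n in ("scene","top"):
    m=camera_model(n); f=cv2.imread(f"pics/{n}0.png"); hsv=cv2.cvtColor(f,cv2.COLOR_BGR2HSV)
    H,S,V=[hsv[...,i].astype(int) for i in range(3)]
    blue=(H>100)&(H<130)&(S>110)&(V>50)
    blue[:, :]&=True
    roi=np.zeros_like(blue); 
    if n=="top": roi[190:270,250:340]=1
    else: roi[170:260,230:340]=1
    c=big(blue&roi); hull=cv2.convexHull(c)
    print(n,"blue area",cv2.contourArea(c), cv2.minAreaRect(hull))
    P=np.array([ray(m,p[0],0.086)[:2] for p in hull],np.float32)
    rc=cv2.minAreaRect(P*1000); print(" cover mm",rc)
    inh=np.zeros(blue.shape,np.uint8); cv2.fillPoly(inh,[hull],1)
    w=(inh>0)&(S<100)&(V>130)
    cw=big(w); M=cv2.minAreaRect(cw); print(" strip px",M, ray(m,M[0],0.086))
    Pw=np.array([ray(m,p[0],0.086)[:2] for p in cw],np.float32); print(" strip mm",cv2.minAreaRect(Pw*1000))
    tin=big((H>10)&(H<30)&(S>150)&(V>110)&(np.roll(roi,0,0)|(np.arange(560)[None]>225)&(np.arange(560)[None]<345)&(np.arange(420)[:,None]>150)&(np.arange(420)[:,None]<260)))
    M=cv2.minAreaRect(tin);print(" tin",M,ray(m,M[0],.086))
    if n=="top":
        d=(V<75)&(S<80); rr=np.zeros_like(d); rr[175:290,215:335]=1
        cu=big((d&rr)); P=np.array([ray(m,p[0],.07)[:2] for p in cu],np.float32)
        print(" unit",cv2.minAreaRect(P*1000))
    x0,y0,x1,y1=(200,160,360,290) if n=="top" else (190,140,410,310)
    cv2.imwrite(f"pics/{n}0z.png",cv2.resize(f[y0:y1,x0:x1],None,fx=3.5,fy=3.5,interpolation=cv2.INTER_CUBIC))
E
```

```text
scene blue area 845.0 ((272.7500305175781, 208.75), (41.719295501708984, 24.041629791259766), 45.0)
 cover mm ((536.842529296875, 80.8931884765625), (94.72944641113281, 56.11679458618164), 22.269695281982422)
 strip px ((265.5, 212.50001525878906), (19.798988342285156, 4.242640495300293), 45.0) [0.54166171 0.06337606 0.086     ]
 strip mm ((541.7460327148438, 63.382659912109375), (49.045169830322266, 9.867059707641602), 21.957786560058594)
 tin ((322.5, 182.5), (11.0, 15.0), 90.0) [0.4944444  0.20923551 0.086     ]
top blue area 579.5 ((289.7989807128906, 224.92266845703125), (36.0447883605957, 21.423805236816406), 66.03751373291016)
 cover mm ((532.7454223632812, 78.56829833984375), (90.87733459472656, 53.67776107788086), 22.51172637939453)
 strip px ((296.6810302734375, 221.92245483398438), (20.352500915527344, 5.25225830078125), 66.80140686035156) [0.53971816 0.06102731 0.086     ]
 strip mm ((539.800048828125, 61.0651741027832), (51.432125091552734, 13.270523071289062), 21.57470703125)Traceback (most recent call last):
  File "<stdin>", line 18, in <module>
  File "h.py", line 12, in big
    return max(cs,key=cv2.contourArea)
ValueError: max() iterable argument is empty
```

View pics/scene0z.png

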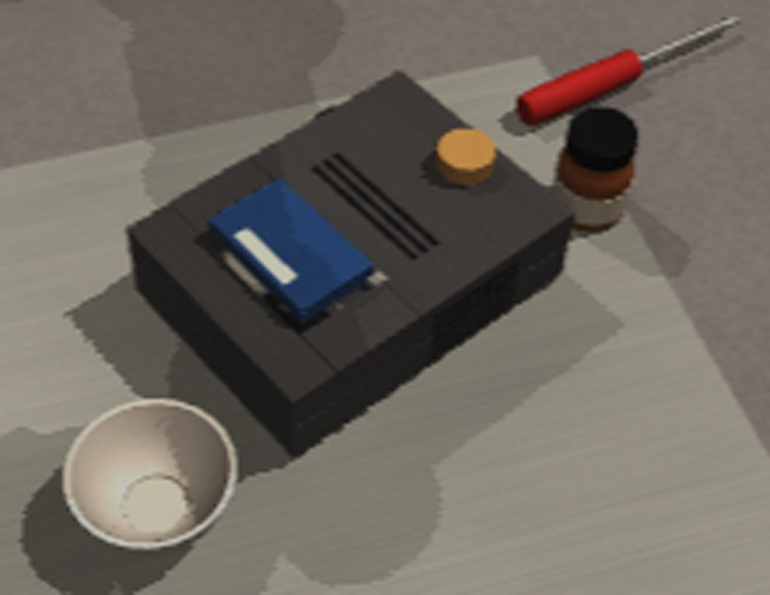

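The two views agree within about 3 mm: press point (0.5405, 0.062, 0.086), unit yaw about 22°, cover rectangle 93 x 55 mm against the stated 92 x 56. I'll shut the fingers, move above the press point and line the jaw axis up with the hinge (turn +1.543).

Emit:
apply_moves([
  {"xyz":[0.01125,0.0283,0],"turn":0.0643},
  {"xyz":[0.01125,0.0283,0],"turn":0.0643},
  {"xyz":[0.01125,0.0283,0],"turn":0.0643},
  {"xyz":[0.01125,0.0283,0],"turn":0.0643},
  {"xyz":[0.01125,0.0283,0],"turn":0.0643},
  {"xyz":[0.01125,0.0283,0],"turn":0.0643},
  {"xyz":[0.01125,0.0283,0],"turn":0.0643},
  {"xyz":[0.01125,0.0283,0],"turn":0.0643},
  {"xyz":[0.01125,0.0283,0],"turn":0.0643},
  {"xyz":[0.01125,0.0283,0],"turn":0.0643},
  {"xyz":[0.01125,0.0283,0],"turn":0.0643},
  {"xyz":[0.01125,0.0283,0],"turn":0.0643},
], claw=1, squeeze=20)

```text
clock: 1.15
tcp_pos: [0.4053, -0.2775, 0.4046]
orientation: [-2.605, -1.756, 0.0]
contact_force: [-0.1, -0.0, -0.8]
grip_width: -0.0001
```

Emit:
apply_moves([
  {"xyz":[0.01125,0.0283,0],"turn":0.0643},
  {"xyz":[0.01125,0.0283,0],"turn":0.0643},
  {"xyz":[0.01125,0.0283,0],"turn":0.0643},
  {"xyz":[0.01125,0.0283,0],"turn":0.0643},
  {"xyz":[0.01125,0.0283,0],"turn":0.0643},
  {"xyz":[0.01125,0.0283,0],"turn":0.0643},
  {"xyz":[0.01125,0.0283,0],"turn":0.0643},
  {"xyz":[0.01125,0.0283,0],"turn":0.0643},
  {"xyz":[0.01125,0.0283,0],"turn":0.0643},
  {"xyz":[0.01125,0.0283,0],"turn":0.0643},
  {"xyz":[0.01125,0.0283,0],"turn":0.0643},
  {"xyz":[0.01125,0.0283,0],"turn":0.0643},
])

```text
clock: 2.15
tcp_pos: [0.5404, 0.0619, 0.4046]
orientation: [-1.753, -2.607, 0.0]
contact_force: [0.8, 0.4, -0.6]
grip_width: -0.0001
```

Emit:
apply_moves([
  {"xyz":[0,0,0],"turn":0},
  {"xyz":[0,0,0],"turn":0},
  {"xyz":[0,0,0],"turn":0},
])

```text
clock: 2.4
tcp_pos: [0.54, 0.0601, 0.4043]
orientation: [-1.757, -2.604, 0.002]
contact_force: [0.0, -0.2, -0.1]
grip_width: -0.0001
```

```bash
python3 - <<'E'
from h import *
m=camera_model("wrist"); f=grab_frame("wrist"); cv2.imwrite("pics/w1.png",f[:,:,::-1])
np.savez("w1.npz",**{k:np.array(v) for k,v in m.items()})
P=[.5405,.062,.086]; print(proj(m,P))
a=np.radians(22);R=np.array([[np.cos(a),-np.sin(a)],[np.sin(a),np.cos(a)]])
c=np.array(P[:2])-R@[0,-.068]; print("unit",c)
for x,y in((85,115),(85,-115),(-85,115),(-85,-115)):
    q=np.r_[c+R@[x/1e3,y/1e3],.07]; print(x,y,proj(m,q).round(),"top",proj(camera_model("top"),q).round())
E
```

```text
[280.60091493 192.10335959]
unit [0.51502675 0.1250485 ]
85 115 [396. -54.] top [218. 220.]
85 -115 [370. 235.] top [300. 185.]
-85 115 [165. -54.] top [243. 282.]
-85 -115 [191. 235.] top [326. 246.]
```

View pics/w1.png

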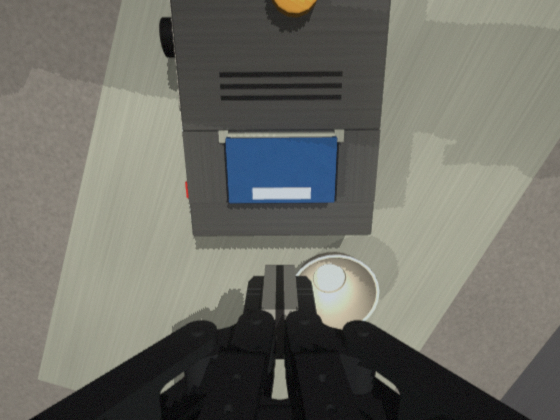

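The wrist view matches the prediction: strip centre at (281,193) against a predicted (280.6,192), unit right corners at (191,235) and (370,235), jaws parallel to the hinge. Descending to about 9 mm above the cover.

Emit:
apply_moves([
  {"xyz":[0,0.0005,-0.017],"turn":0},
  {"xyz":[0,0.0005,-0.017],"turn":0},
  {"xyz":[0,0,-0.017],"turn":0},
  {"xyz":[0,0,-0.017],"turn":0},
  {"xyz":[0,0,-0.017],"turn":0},
  {"xyz":[0,0,-0.017],"turn":0},
  {"xyz":[0,0,-0.017],"turn":0},
  {"xyz":[0,0,-0.017],"turn":0},
  {"xyz":[0,0,0],"turn":0},
  {"xyz":[0,0,0],"turn":0},
])

```text
clock: 3.28
tcp_pos: [0.5398, 0.0603, 0.2683]
orientation: [-1.758, -2.602, 0.003]
contact_force: [-0.5, -0.3, -0.2]
grip_width: 0.0002
```

```bash
python3 - <<'E'
from h import *
o=readout.get_obs();print(o["tcp_pos"],o["contact_force"])
f=grab_frame("wrist"); cv2.imwrite("pics/w2.png",f[:,:,::-1])
E
```

```text
[0.53978607 0.06033364 0.2682982 ] [-0.46123304 -0.29752178 -0.23236372]
```

View pics/w2.png

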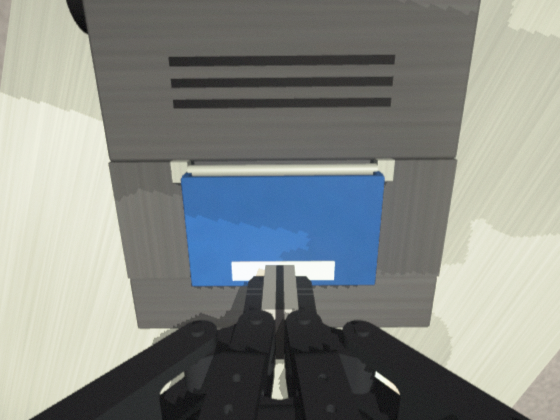

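The closed fingertips sit over the white strip, at about (280,272), with the hinge visible at (283,168). Pressing gently.

Emit:
apply_moves([
  {"xyz":[0,0,-0.003],"turn":0},
  {"xyz":[0,0,-0.003],"turn":0},
  {"xyz":[0,0,-0.003],"turn":0},
  {"xyz":[0,0,-0.003],"turn":0},
  {"xyz":[0,0,-0.002],"turn":0},
  {"xyz":[0,0,0],"turn":0},
])

```text
clock: 3.83
tcp_pos: [0.5407, 0.061, 0.2548]
orientation: [1.757, 2.603, 0.0]
contact_force: [0.7, -2.5, 2.2]
grip_width: 0.0002
```

Emit:
apply_moves([
  {"xyz":[0,0,-0.0015],"turn":0},
  {"xyz":[0,0,-0.0015],"turn":0},
  {"xyz":[0,0,-0.001],"turn":0},
  {"xyz":[0,0,0],"turn":0},
])

```text
clock: 4.17
tcp_pos: [0.5409, 0.0614, 0.2532]
orientation: [1.756, 2.602, -0.001]
contact_force: [-5.6, -5.7, 26.0]
grip_width: 0.0002
```

At the stop (26 N). Hold for 0.3 s, then withdraw up and outward at about 70 mm/s.

Emit:
apply_moves([
  {"xyz":[0,0,0],"turn":0},
  {"xyz":[0,0,0],"turn":0},
  {"xyz":[0,0,0],"turn":0},
  {"xyz":[0,0,0.006],"turn":0},
  {"xyz":[0,0,0.006],"turn":0},
  {"xyz":[0.001,-0.003,0.006],"turn":0},
  {"xyz":[0.001,-0.003,0.006],"turn":0},
  {"xyz":[0.002,-0.004,0.006],"turn":0},
  {"xyz":[0.002,-0.004,0.006],"turn":0},
  {"xyz":[0.002,-0.004,0.006],"turn":0},
  {"xyz":[0.002,-0.004,0.006],"turn":0},
  {"xyz":[0.002,-0.004,0.006],"turn":0},
])

```text
clock: 5.17
tcp_pos: [0.5524, 0.0349, 0.3052]
orientation: [-1.757, -2.604, 0.0]
contact_force: [-0.3, 0.7, -0.6]
grip_width: -0.0004
```

Emit:
apply_moves([
  {"xyz":[0,0,0.01],"turn":0},
  {"xyz":[0,0,0.01],"turn":0},
  {"xyz":[0,0,0.01],"turn":0},
  {"xyz":[0,0,0.01],"turn":0},
  {"xyz":[0,0,0],"turn":0},
])

```text
clock: 5.58
tcp_pos: [0.5528, 0.0362, 0.3473]
orientation: [1.754, 2.603, 0.004]
contact_force: [-0.0, -0.0, 0.5]
grip_width: -0.0002
```

```bash
python3 - <<'E'
from h import *
o=readout.get_obs();print(o["tcp_pos"],o["contact_force"])
f=grab_frame("wrist"); cv2.imwrite("pics/w3.png",f[:,:,::-1])
m=camera_model("wrist")
a=np.radians(22);R=np.array([[np.cos(a),-np.sin(a)],[np.sin(a),np.cos(a)]]);c=np.array([.515,.125])
b=np.r_[c+R@[-.018,-.060],.073]; print("button",b,proj(m,b))
f=grab_frame("scene"); cv2.imwrite("pics/s3.png",cv2.resize(f[140:310,190:410,::-1],None,fx=3.5,fy=3.5))
E
```

```text
[0.55281956 0.03622364 0.34730638] [-0.01053742 -0.0061665   0.50923137]
button [0.52078709 0.06262605 0.073     ] [250.34168224 161.92736188]
```

View pics/w3.png

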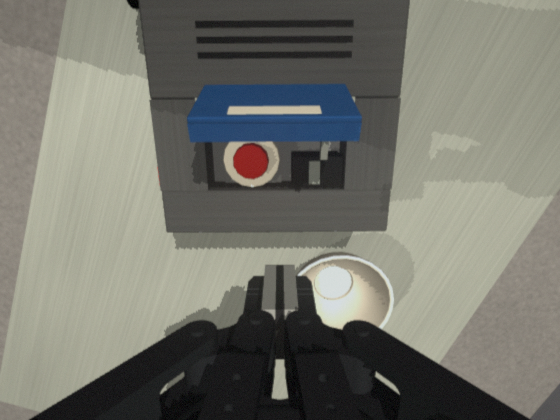

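View pics/s3.png

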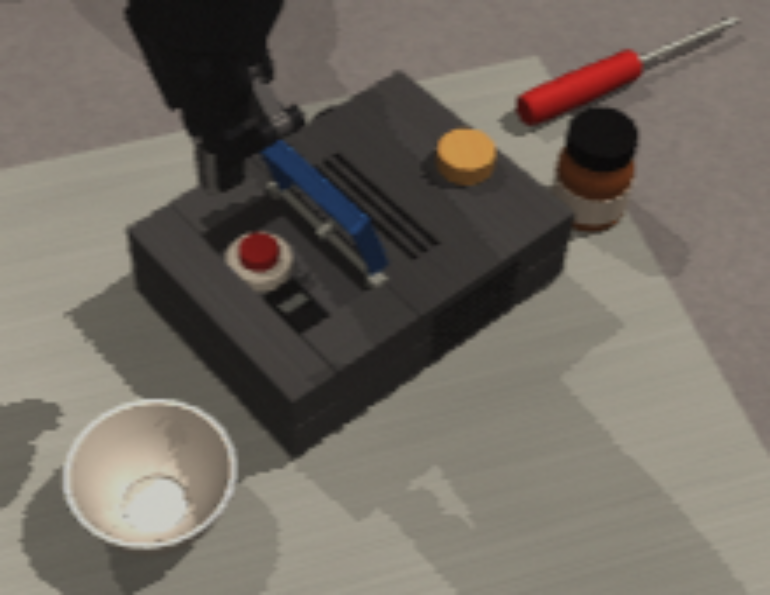

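The cover is open. The button is at (251,161) in the wrist view (predicted 250,162), and the scene view confirms it, with nothing else moved. Now moving over the button, biased 3 mm away from the hinge, and down to about 8 mm above it.

Emit:
apply_moves([
  {"xyz":[-0.0103,0.008,0],"turn":0},
  {"xyz":[-0.0103,0.008,0],"turn":0},
  {"xyz":[-0.0102,0.008,0],"turn":0},
  {"xyz":[0,0,-0.01],"turn":0},
  {"xyz":[0,0,-0.016],"turn":0},
  {"xyz":[0,0,-0.016],"turn":0},
  {"xyz":[0,0,-0.016],"turn":0},
  {"xyz":[0,0,-0.016],"turn":0},
  {"xyz":[0,0,-0.01],"turn":0},
  {"xyz":[0,0,-0.008],"turn":0},
  {"xyz":[0,0,0],"turn":0},
])

```text
clock: 6.6
tcp_pos: [0.5206, 0.0597, 0.251]
orientation: [-1.754, -2.603, 0.003]
contact_force: [-0.2, -0.3, 0.8]
grip_width: -0.0001
```

```bash
python3 - <<'E'
from h import *
o=readout.get_obs();print(o["tcp_pos"],o["contact_force"])
f=grab_frame("wrist"); cv2.imwrite("pics/w4.png",f[:,:,::-1])
f=grab_frame("scene"); cv2.imwrite("pics/s4.png",cv2.resize(f[140:310,190:410,::-1],None,fx=3.5,fy=3.5))
E
```

```text
[0.52060425 0.05968841 0.25104528] [-0.1622971  -0.31877841  0.75265629]
```

View pics/w4.png

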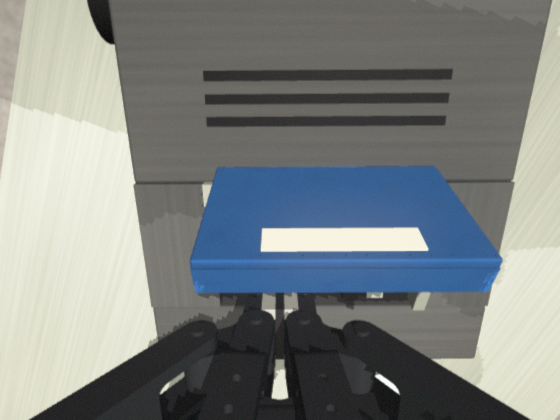

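View pics/s4.png

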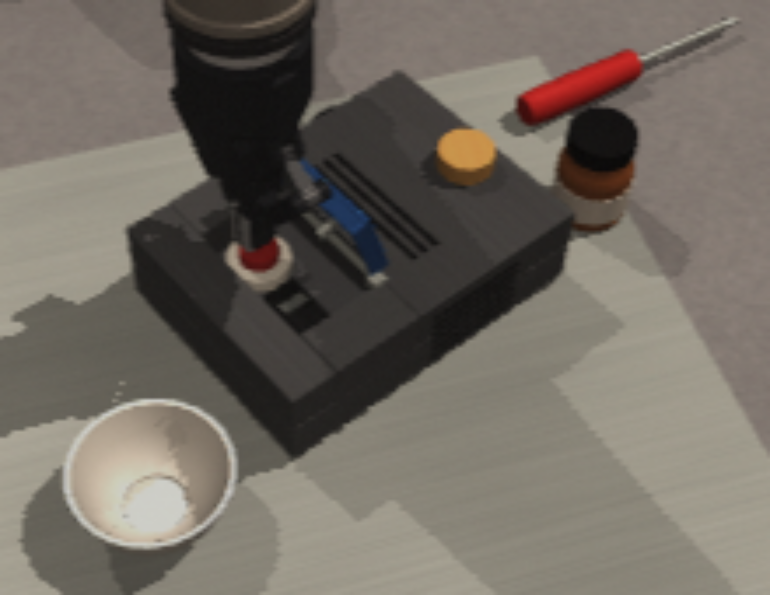

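The fingers are over the button at about (262,250) in the scene view, and the cover is untouched. Pressing.

Emit:
apply_moves([
  {"xyz":[0,0,-0.003],"turn":0},
  {"xyz":[0,0,-0.003],"turn":0},
  {"xyz":[0,0,-0.002],"turn":0},
  {"xyz":[0,0,-0.0015],"turn":0},
  {"xyz":[0,0,0],"turn":0},
])

```text
clock: 7.12
tcp_pos: [0.5216, 0.0596, 0.2433]
orientation: [1.756, 2.604, 0.001]
contact_force: [0.5, -0.2, 2.9]
grip_width: 0.0002
```

Emit:
apply_moves([
  {"xyz":[0,0,-0.0015],"turn":0},
  {"xyz":[0,0,-0.001],"turn":0},
  {"xyz":[0,0,0],"turn":0},
])

```text
clock: 7.37
tcp_pos: [0.5216, 0.0596, 0.2409]
orientation: [1.756, 2.604, 0.001]
contact_force: [-0.5, -0.8, 3.6]
grip_width: -0.0002
```

Emit:
apply_moves([
  {"xyz":[0,0,-0.0015],"turn":0},
  {"xyz":[0,0,-0.001],"turn":0},
  {"xyz":[0,0,0],"turn":0},
  {"xyz":[0,0,0],"turn":0},
])

```text
clock: 7.7
tcp_pos: [0.5217, 0.0599, 0.2401]
orientation: [1.756, 2.603, -0.0]
contact_force: [-5.7, -3.1, 23.0]
grip_width: -0.0001
```

Bottomed out: 23 N at tip height 67 mm, as expected. Now rising, crossing above the cover and stopping behind it.

Emit:
apply_moves([
  {"xyz":[0,0,0.005],"turn":0},
  {"xyz":[0,0,0.005],"turn":0},
  {"xyz":[0,0,0.015],"turn":0},
  {"xyz":[0,0,0.02],"turn":0},
  {"xyz":[0,0,0.02],"turn":0},
  {"xyz":[0,0,0.02],"turn":0},
  {"xyz":[0,0,0.02],"turn":0},
  {"xyz":[0,0,0],"turn":0},
])

```text
clock: 8.37
tcp_pos: [0.5222, 0.0602, 0.3465]
orientation: [1.754, 2.602, 0.005]
contact_force: [0.9, 0.4, 0.5]
grip_width: 0.0
```

Emit:
apply_moves([
  {"xyz":[-0.002,0.0145,0],"turn":0},
  {"xyz":[-0.002,0.0145,0],"turn":0},
  {"xyz":[-0.002,0.0145,0],"turn":0},
  {"xyz":[-0.002,0.0145,0],"turn":0},
  {"xyz":[-0.002,0.0145,0],"turn":0},
  {"xyz":[0,0,0],"turn":0},
])

```text
clock: 8.87
tcp_pos: [0.5103, 0.1351, 0.3427]
orientation: [-1.75, -2.607, -0.001]
contact_force: [-0.6, 1.2, 0.8]
grip_width: 0.0001
```

```bash
python3 - <<'E'
from h import *
o=readout.get_obs();print(o["tcp_pos"],o["contact_force"])
f=grab_frame("scene"); cv2.imwrite("pics/s5.png",cv2.resize(f[140:310,190:410,::-1],None,fx=3.5,fy=3.5))
m=camera_model("scene");p=o["tcp_pos"].copy();p[2]-=.173;print((proj(m,p)-[190,140])*3.5)
E
```

```text
[0.51026423 0.13509979 0.34266288] [-0.64683551  1.18954054  0.80629214]
[364.37084371  95.30357839]
```

View pics/s5.png

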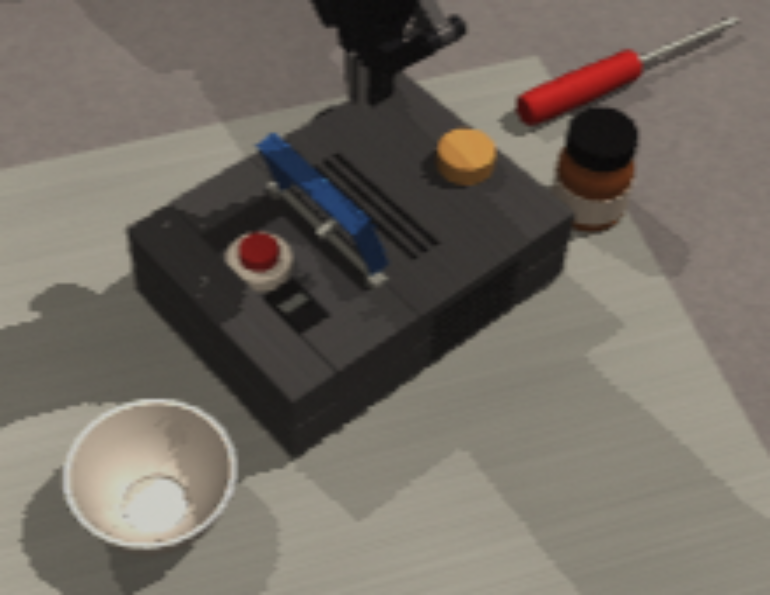

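The button is back up, the cover stands at about 72° and the fingers are behind it. Lowering the tips to 117 mm height, then approaching the outer face.

Emit:
apply_moves([
  {"xyz":[0,0,-0.015],"turn":0},
  {"xyz":[0,0,-0.015],"turn":0},
  {"xyz":[0,0,-0.015],"turn":0},
  {"xyz":[0,0,-0.008],"turn":0},
  {"xyz":[0,0,0],"turn":0},
  {"xyz":[0.003,-0.007,0],"turn":0},
  {"xyz":[0.0025,-0.006,0],"turn":0},
  {"xyz":[0,0,0],"turn":0},
])

```text
clock: 9.58
tcp_pos: [0.518, 0.1171, 0.2909]
orientation: [1.759, 2.601, 0.0]
contact_force: [-0.0, -0.1, 0.2]
grip_width: -0.0001
```

```bash
python3 - <<'E'
from h import *
o=readout.get_obs();print(o["tcp_pos"],o["contact_force"])
f=grab_frame("scene"); cv2.imwrite("pics/s6.png",cv2.resize(f[140:310,190:410,::-1],None,fx=3.5,fy=3.5))
f=grab_frame("wrist"); cv2.imwrite("pics/w6.png",f[:,:,::-1])
E
```

```text
[0.51801865 0.11709528 0.29090567] [-0.02483071 -0.07298045  0.18946282]
```

View pics/s6.png

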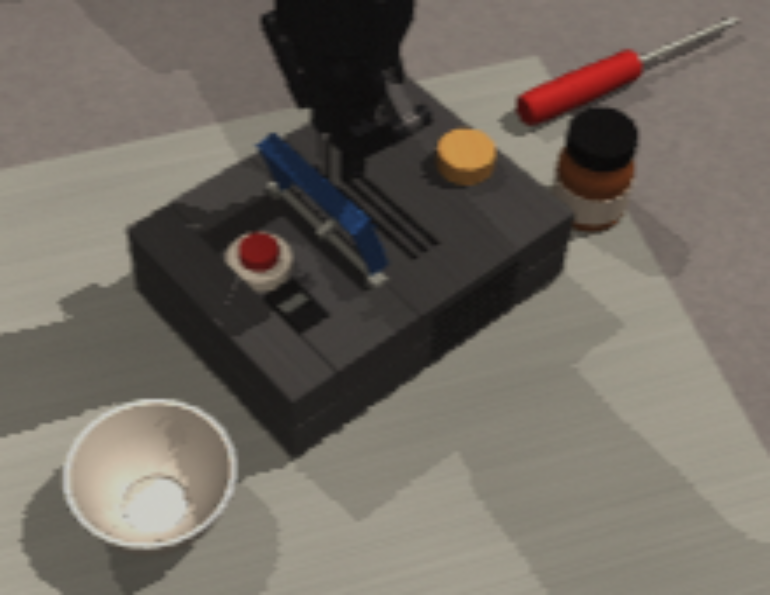

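View pics/w6.png

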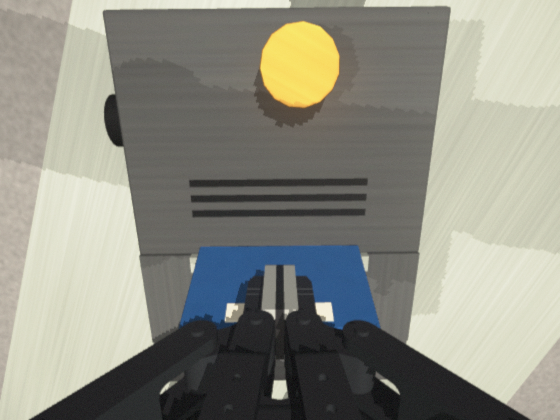

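The tips are behind the cover's outer face near the strip, and the tin is well clear at (300,65) in the wrist view. Starting the closing arc.

Emit:
apply_moves([
  {"xyz":[0.0023,-0.0058,0],"turn":0},
  {"xyz":[0.0023,-0.0058,0],"turn":0},
  {"xyz":[0.0019,-0.0047,-0.001],"turn":0},
  {"xyz":[0.0019,-0.0047,-0.001],"turn":0},
  {"xyz":[0.0018,-0.0045,-0.0024],"turn":0},
  {"xyz":[0.0018,-0.0045,-0.0024],"turn":0},
  {"xyz":[0,0,0],"turn":0},
])

```text
clock: 10.27
tcp_pos: [0.5292, 0.0878, 0.2828]
orientation: [-1.758, -2.603, 0.001]
contact_force: [0.5, 0.3, 1.7]
grip_width: 0.0
```

```bash
python3 - <<'E'
from h import *
o=readout.get_obs();print(o["tcp_pos"],o["contact_force"])
f=grab_frame("scene"); cv2.imwrite("pics/s7.png",cv2.resize(f[140:310,190:410,::-1],None,fx=3.5,fy=3.5))
E
```

```text
[0.52924681 0.0878373  0.28281036] [0.46242794 0.3120159  1.66922639]
```

View pics/s7.png

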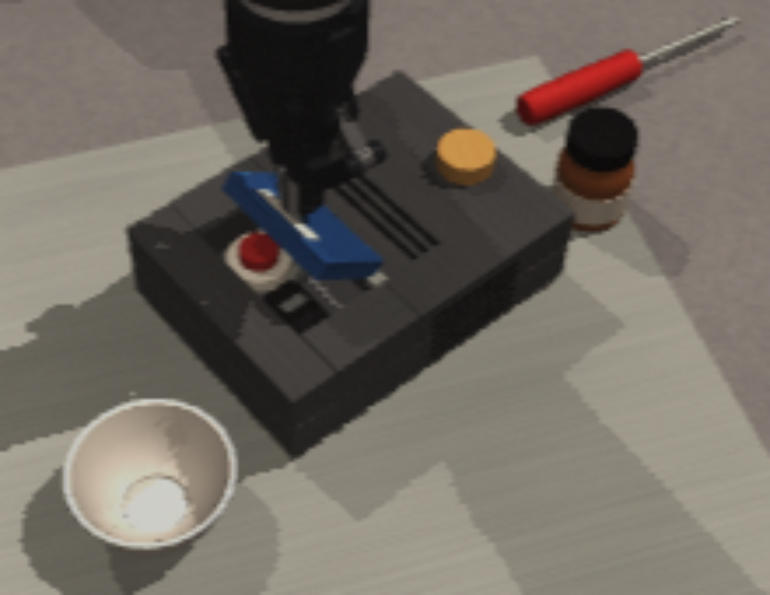

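Closing well: the cover is at about 36° with light contact of 1.7 N. Continuing.

Emit:
apply_moves([
  {"xyz":[0.0016,-0.0039,-0.0034],"turn":0},
  {"xyz":[0.0016,-0.0039,-0.0034],"turn":0},
  {"xyz":[0.0013,-0.0032,-0.0043],"turn":0},
  {"xyz":[0.0013,-0.0032,-0.0043],"turn":0},
  {"xyz":[0.0005,-0.0014,-0.0033],"turn":0},
  {"xyz":[0.0005,-0.0014,-0.0033],"turn":0},
  {"xyz":[0.0005,-0.0013,-0.0025],"turn":0},
  {"xyz":[0,0,0],"turn":0},
])

```text
clock: 10.98
tcp_pos: [0.5362, 0.0705, 0.2584]
orientation: [-1.757, -2.604, 0.001]
contact_force: [0.5, 0.8, 1.9]
grip_width: -0.0003
```

```bash
python3 - <<'E'
from h import *
o=readout.get_obs();print(o["tcp_pos"],o["contact_force"])
f=grab_frame("scene"); cv2.imwrite("pics/s8.png",cv2.resize(f[140:310,190:410,::-1],None,fx=3.5,fy=3.5))
E
```

```text
[0.53620039 0.07047368 0.25835166] [0.50450185 0.77923155 1.90184513]
```

View pics/s8.png

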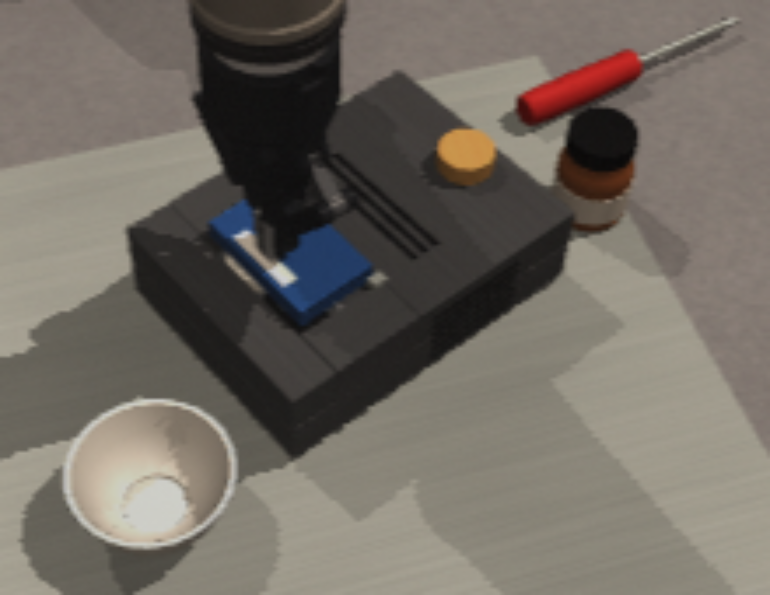

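The cover is nearly flush at about 0 rad. Pressing in to the stop.

Emit:
apply_moves([
  {"xyz":[0.0005,-0.0015,-0.0015],"turn":0},
  {"xyz":[0.0005,-0.0015,-0.0015],"turn":0},
  {"xyz":[0,0,-0.0015],"turn":0},
  {"xyz":[0,0,-0.001],"turn":0},
  {"xyz":[0,0,0],"turn":0},
])

```text
clock: 11.45
tcp_pos: [0.5375, 0.0678, 0.2546]
orientation: [1.756, 2.603, -0.001]
contact_force: [-3.3, -0.6, 14.8]
grip_width: -0.0001
```

At the stop with 14.8 N. Hold, then withdraw straight up at 60 mm/s.

Emit:
apply_moves([
  {"xyz":[0,0,0],"turn":0},
  {"xyz":[0,0,0],"turn":0},
  {"xyz":[0,0,0],"turn":0},
  {"xyz":[0,0,0],"turn":0},
  {"xyz":[0,0,0.005],"turn":0},
  {"xyz":[0,0,0.005],"turn":0},
  {"xyz":[0,0,0.005],"turn":0},
  {"xyz":[0,0,0.005],"turn":0},
  {"xyz":[0,0,0.008],"turn":0},
  {"xyz":[0,0,0.01],"turn":0},
  {"xyz":[0,0,0.02],"turn":0},
  {"xyz":[0,0,0.02],"turn":0},
])

```text
clock: 12.45
tcp_pos: [0.5369, 0.0677, 0.3323]
orientation: [-1.756, -2.604, 0.001]
contact_force: [0.4, 0.3, 0.0]
grip_width: 0.0
```

Emit:
apply_moves([
  {"xyz":[0,0,0.02],"turn":0},
  {"xyz":[0,0,0.02],"turn":0},
  {"xyz":[0,0,0.02],"turn":0},
  {"xyz":[0,0,0],"turn":0},
  {"xyz":[0,0,0],"turn":0},
  {"xyz":[0,0,0],"turn":0},
])

```text
clock: 12.95
tcp_pos: [0.5369, 0.0676, 0.3913]
orientation: [-1.757, -2.605, 0.001]
contact_force: [0.5, 0.7, -0.2]
grip_width: -0.0003
```

```bash
python3 - <<'E'
from h import *
o=readout.get_obs();print(o["clock"],o["tcp_pos"],o["contact_force"])
m=camera_model("wrist");f=grab_frame("wrist"); cv2.imwrite("pics/w9.png",f[:,:,::-1]);print("strip expected",proj(m,[.5405,.062,.086]))
f=grab_frame("scene"); cv2.imwrite("pics/s9.png",cv2.resize(f[140:310,190:410,::-1],None,fx=3.5,fy=3.5))
E
```

```text
12.95 [0.5368692  0.06763134 0.39127431] [ 0.46980896  0.65493427 -0.20965948]
strip expected [280.46236586 205.79677582]
```

View pics/w9.png

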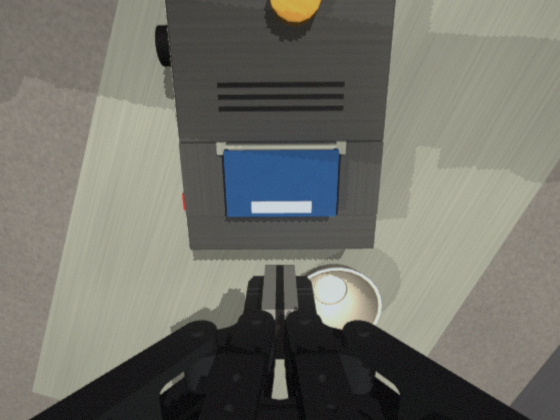

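View pics/s9.png

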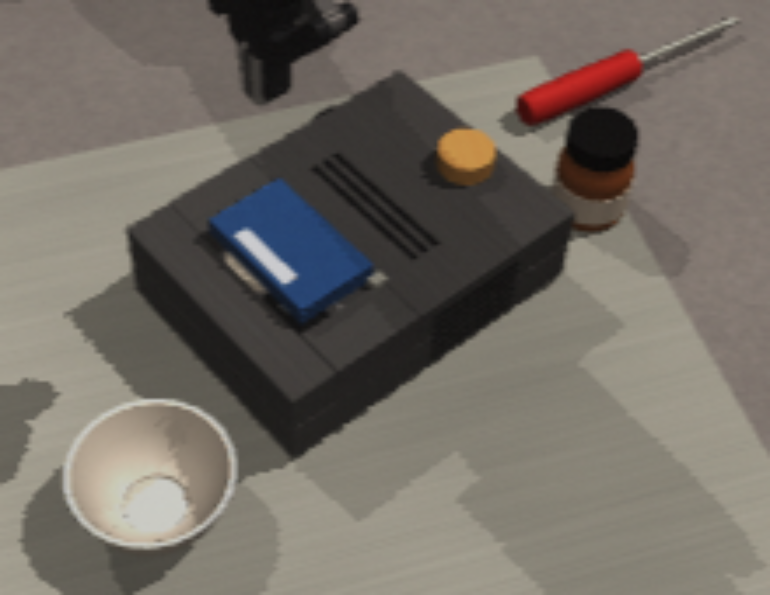

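The cover is shut and stays shut. The strip is at (281,207) against an expected (280.5,205.8), and the scene view looks the same as at the start. Handing in.

```bash
python3 - <<'E'
from bench import r
print(r.hand_in())
E
```

```text
the job is handed in; nothing more can be done
None
```

I finished the reset sequence and handed it in at about 13 s of the 54 s allowed; no verdict was reported.

- **Opening:** I pressed the cover to its stop (26 N) and drew back. The cameras then showed it standing fully open.
- **Reset:** I pressed the red button to the bottom (23 N, fingertip at 67 mm, about 1 mm lower than the button's full travel). It was seen back up afterwards.
- **Closing:** I swung the cover over by its outer face, pressed it in to the stop (14.8 N), held about 0.4 s and withdrew.

**Last checks:** The cover stayed shut on its own, with the white strip within about 1.5 pixels of its expected place. The tin, bowl, jar and screwdriver look unmoved by eye in the scene picture; I did not measure them again. The arm is clear of everything, and the force reading is back to its noise level (under 1 N). No check failed or disagreed. The two cameras' first fixes of the press point differed by 2 to 3 mm, so I used their average, and the wrist view bore it out.

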